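Set the trial onions into the leaning pots

TASK

Set the red onion in the pot with the red rim and the yellow onion in the pot with the yellow rim: lower each one gently right down to the bottom of its leaning pot, without knocking or pressing it against the pot and without dropping it in, and let it go there. Leave the white pot's planted onion, the spare white onion in the tray and everything else on the bench where they are.

Things in the scene. Friction and masses are not known exactly. Their poses are not given: they have to be found in the camera images.
- pot_red: fixed stand holding a deep square black pot with a red rim band, leaning 32 degrees to the robot (mouth to -x at yaw 0). Origin: centre of the stand base, on the table; z up. Pot inside 140 x 140 mm, 88 mm deep, walls 4 mm, outside 154 mm over the rim band; mouth centre 49 mm ahead of the origin (-x), 123 mm up; low front rim about 83 mm up, back rim about 164 mm up
- pot_red_floor (a point): centre of the inner floor of the red-rimmed pot. z points up along the pot's leaning axis, out through the mouth (mouth centre at z = 88 mm); y runs level across the pot, -x points to its low front wall; the inner walls are at x, y = +-70 mm
- pot_yellow: fixed stand holding a deep square black pot with a yellow rim band, leaning 32 degrees to the robot (mouth to -x at yaw 0). Origin: centre of the stand base, on the table; z up. Pot inside 140 x 140 mm, 88 mm deep, walls 4 mm, outside 154 mm over the rim band; mouth centre 49 mm ahead of the origin (-x), 123 mm up; low front rim about 83 mm up, back rim about 164 mm up
- pot_yellow_floor (a point): centre of the inner floor of the yellow-rimmed pot. z points up along the pot's leaning axis, out through the mouth (mouth centre at z = 88 mm); y runs level across the pot, -x points to its low front wall; the inner walls are at x, y = +-70 mm
- pot_white: fixed stand holding a deep square black pot with a white rim band, leaning 32 degrees to the robot (mouth to -x at yaw 0). Origin: centre of the stand base, on the table; z up. Pot inside 140 x 140 mm, 88 mm deep, walls 4 mm, outside 154 mm over the rim band; mouth centre 49 mm ahead of the origin (-x), 123 mm up; low front rim about 83 mm up, back rim about 164 mm up
- pot_white_floor (a point): centre of the inner floor of the white-rimmed pot. z points up along the pot's leaning axis, out through the mouth (mouth centre at z = 88 mm); y runs level across the pot, -x points to its low front wall; the inner walls are at x, y = +-70 mm
- onion_red_center (a point): centre of the red onion, standing in the blue tray: purple-red onion, 52 mm in diameter at its widest, which is here, 23 mm above its flat 20 mm base; the bulb is 47 mm high, with a dry neck 10 mm thick above it to 60 mm; about 75 g. z runs from base to neck
- onion_yellow_center (a point): centre of the yellow onion, standing in the blue tray: yellow-brown onion, 52 mm in diameter at its widest, which is here, 23 mm above its flat 20 mm base; the bulb is 47 mm high, with a dry neck 10 mm thick above it to 60 mm; about 75 g. z runs from base to neck
- onion_spare_center (a point): centre of the spare white onion, standing in the blue tray; it stays there: white onion, 52 mm in diameter at its widest, which is here, 23 mm above its flat 20 mm base; the bulb is 47 mm high, with a dry neck 10 mm thick above it to 60 mm; about 75 g. z runs from base to neck
- onion_planted_center (a point): centre of the white onion already lying in the white-rimmed pot; it stays there: white onion, 52 mm in diameter at its widest, which is here, 23 mm above its flat 20 mm base; the bulb is 47 mm high, with a dry neck 10 mm thick above it to 60 mm; about 75 g. z runs from base to neck
- onion_red: the red onion; origin at the centre of its flat base, z towards the neck
- onion_yellow: the yellow onion; origin at the centre of its flat base, z towards the neck
- tray: fixed shallow blue tray, 300 (x) x 170 (y) mm, 14 mm high, walls and floor 4 mm; origin under its centre. The three onions stand in a row along its x, about 85 mm apart
- amber_jar: amber glass jar with black cap, 60 mm diameter, 85 mm high, bystander; origin under its centre
- white_bottle: white plastic bottle with blue cap, 60 mm diameter, 110 mm high, bystander; origin under its centre
- dish: clear closed culture dish, 90 mm diameter, 14 mm high, lying near the robot, bystander; origin under its centre
- brush: small brush, 130 mm long, lying on the table near the robot, bystander
- onion_spare: the spare white onion; origin at the centre of its base
- onion_planted: the planted white onion; origin at the centre of its base
There are look-alikes about, which are no part of the job. Of the things that look like the onion_yellow, take the one that is nearest to the robot's base at the start.

How it is judged:
At the end, for the whole second after the job is handed in: Red onion at rest in the red-rimmed pot and yellow in the yellow: centre inside the inner walls, under 50 mm above the inner floor along the pot axis, slower than 0.03 m/s. Planted white onion still at its pot's bottom; spare onion, jar, bottle, dish and brush within 30 mm of their starts (x of onion_red_center in the frame of pot_red_floor between -0.07 and 0.07 m and y of onion_red_center in the frame of pot_red_floor between -0.07 and 0.07 m and z of onion_red_center in the frame of pot_red_floor between 0.01 and 0.05 m and linear speed of each of onion_red, onion_yellow below 0.03 m/s and x of onion_yellow_center in the frame of pot_yellow_floor between -0.07 and 0.07 m and y of onion_yellow_center in the frame of pot_yellow_floor between -0.07 and 0.07 m and z of onion_yellow_center in the frame of pot_yellow_floor between 0.01 and 0.05 m and x of onion_planted_center in the frame of pot_white_floor between -0.07 and 0.07 m and y of onion_planted_center in the frame of pot_white_floor between -0.07 and 0.07 m and z of onion_planted_center in the frame of pot_white_floor between 0.01 and 0.05 m and distance of each of onion_spare_center, amber_jar, white_bottle, dish, brush from where it was at the start of the episode below 0.03 m); the robot touches nothing.
It fails at once if the red onion is pressed on a pot harder than 15 N while the fingers hold it (contact force between the fingers and onion_red above 1 N and (contact force between onion_red and pot_red above 15 N or contact force between onion_red and pot_yellow above 15 N or contact force between onion_red and pot_white above 15 N)).
It fails at once if the yellow onion is pressed on a pot harder than 15 N while the fingers hold it (contact force between the fingers and onion_yellow above 1 N and (contact force between onion_yellow and pot_red above 15 N or contact force between onion_yellow and pot_yellow above 15 N or contact force between onion_yellow and pot_white above 15 N)).
It fails at once if the red onion is dropped or thrown into its pot (faster than 0.65 m/s inside it) (linear speed of onion_red above 0.65 m/s and z of onion_red_center in the frame of pot_red_floor below 0.088 m and x of onion_red_center in the frame of pot_red_floor between -0.07 and 0.07 m and y of onion_red_center in the frame of pot_red_floor between -0.07 and 0.07 m).
It fails at once if the yellow onion is dropped or thrown into its pot (faster than 0.65 m/s inside it) (linear speed of onion_yellow above 0.65 m/s and z of onion_yellow_center in the frame of pot_yellow_floor below 0.088 m and x of onion_yellow_center in the frame of pot_yellow_floor between -0.07 and 0.07 m and y of onion_yellow_center in the frame of pot_yellow_floor between -0.07 and 0.07 m).
It fails at once if the spare or the planted onion, or another bystander, is shifted by more than 30 mm (distance of any of onion_spare_center, onion_planted_center, amber_jar, white_bottle, dish, brush from where it was at the start of the episode above 0.03 m).
It also fails if it takes over 70 s, if anything falls off the work surface, if the arm or the gripper's body presses on something with over 40 N, if the wrist force passes 120 N, or if a joint passes its speed limit or range.

ROBOT

A 7-joint arm with a two-finger parallel gripper is mounted at the origin on the work surface. World frame = base frame: x ahead of the robot, y to its left, z up, the work surface at z = 0. Lengths are in m, angles in rad, forces in N, time in s.
With the tool pointing down it reaches from about 0.425 to 1.025 m from the base axis. Payload 9.4 kg.
Tool frame: the origin (TCP) lies at the very end of the fingers, on their centre line; the grasp point (between the pads) lies 19 mm behind it; y points along the fingers, z is the direction in which the jaws open and shut, and the axes are right-handed (so a half turn about y gives the same grasp; the last joint's range is limited). The gripper opens to 93 mm and grips with 3 to 60 N. Pads are 15 mm wide; open, the fingers measure 128 mm over their backs; the gripper's body (75 mm by 188 mm) begins 65 mm behind the grasp point.
Start: joints at [-1.419, 0.599, -0.003, 1.599, 0.002, 0.943, -0.08], TCP at [0.164, 0.706, 0.219] pointing down, gripper open.
Joint ranges: [-2.57, 2.57], [-0.35, 1.97], [-1.29, 1.29], [0.11, 2.56], [-1.05, 4.19], [0.11, 1.86], [-2.63, 2.63]. Speed limits (rad/s): [2.22, 2.22, 3.01, 3.01, 3.14, 3.14, 3.14].

INTERFACE

Orientations are given as a 3x3 rotation matrix whose columns are the frame's x, y, z axes.
In Python, from station import get_obs, cams, r, spotter gives the robot as it stands. The module is installed in compiled form; this text tells all that it offers.
- The arm moves only by the shell command python3 -m pendant 'ROWS' [OPENING] [FORCE]. ROWS is JSON, a list of rows, each a list of 4 numbers: the shift along the tool's x, y, z in m, then the turn about the tool's y in rad. In form: [[dx, dy, dz, roll], ...]. A call has 1 to 5 rows; each row is the pose to reach, as a shift and turn from the pose commanded when the call began, along the tool's axes at that moment; what a row does not reach only later rows make up. A row lasts 1/10 s, in which the tool goes at most 50 mm and 8.59 degrees, less where a joint would pass 70% of its speed; a pose out of reach is approached as far as the arm can. A call with a gripper value outside its range is refused whole. OPENING is the closure in counts, from 0 (fully open) to 255 (shut), set as the call begins (- or left out, the last holds). The fingers move at their own pace and stop on an object; FORCE is the grip in N (left out, the last holds). Time passes only in rows, so rows that repeat a pose let the fingers close. It gives the time, the measured TCP pose, the force and the opening at its end, in the units of the state.
- get_obs(): the state, without advancing time (a new reading comes with each control period).
- cams.camera(name): name is "scene" or "top" or "wrist"; returns (picture, depth): 480x640x3 uint8, blue, green, red; 480x640 float32, m along the optical axis (not along the pixel's ray), 0 where there is no reading.
- cams.calibration(name): a dict with "intrinsics" (3x3 intrinsics, pixels), "k1" (the pictures are not rectified: a ray, as slopes to the right and down, at radius r is drawn at 1 + k1 r^2 times it, then the intrinsics apply), "xyz" and "attitude" of the camera in the world; the wrist camera has in their place "T_tool_cam" (4x4, takes a point from camera to tool coordinates, whose origin is the TCP and whose axes are the tool frame's). Camera axes: x right, y down, z forward; pixel columns grow to the right and rows downward; lengths in m; the calibration is good to about 2 mm. A picture is of the moment at which its call begins: read the wrist's pose just before it. calibration takes no time and is no camera call.
- r.finish_job(): hands the job in, once; it reports no verdict.
Trained networks look in the newest picture that a camera, given by its name, has taken for a name from the list of things; names that differ only in an ending like _2 or _b are one class to them, and where a whole thing is asked for, a point or a joint stands for the part that bears it (a point fixed in the world has none). Each returns a list of dicts, best first, with "p" (0 to 1); they miss things now and then, are a little off and sometimes report something else, mostly with a low value. They report only what shows in the picture. A call takes as long as a camera call. They do not tell look-alikes from the thing itself.
- spotter.search_frame(label, camera): "bbox" ([centre column, centre row, width, height] in pixels, round what is visible of it).
- spotter.regions_of(label, camera): "mask" (480x640 bool, what is visible of it) and "bbox" ([centre column, centre row, width, height] in pixels, round what is visible of it).
- spotter.place_of(label, camera): "uv" ([column, row] in pixels: a listed point, or the origin of a listed thing).
The state is a dict: "time_s": time; "joints": joint angles; "qd": joint speeds; "effort": joint torques, N m; "tcp_pos": TCP position; "eef_rot": TCP orientation; "ft_force": force on the tool from outside, world axes, zero at the start; "moment": the same for the moment, N m; "gripper_width": finger opening in m.
Only numpy, scipy, OpenCV 4.12 (cv2) and the standard library are available. Lean on these libraries where they do the work, as an engineer would, in place of code of your own. Each camera call takes 0.05 s, during which the arm holds its last target.

## Working session

There is one attempt and no reset: what is moved stays moved. The work goes in short steps, Python scripts to look and compute and a shell command to move; the robot and the scene stay as the last step left them, time stands still between calls to the robot, and variables do not carry over. Pictures are saved under pics/ and viewed, and the job is handed in when it is done.

```bash
mkdir -p pics
cat > h.py <<'E'
import numpy as np,cv2
from station import get_obs,cams,r,spotter
def ray(cal,uv):
    K=np.array(cal["intrinsics"]);k1=cal["k1"]
    d=np.array([(uv[0]-K[0,2])/K[0,0],(uv[1]-K[1,2])/K[1,1]]);u=d.copy()
    for _ in range(20): u=d/(1+k1*(u@u))
    return np.array([u[0],u[1],1.])
def T(name,cal,obs):
    M=np.eye(4)
    if "T_tool_cam" in cal:
        B=np.eye(4);B[:3,:3]=obs["eef_rot"];B[:3,3]=obs["tcp_pos"];return B@np.array(cal["T_tool_cam"])
    M[:3,:3]=np.array(cal["attitude"]);M[:3,3]=cal["xyz"];return M
def world(name,uv,depth,obs=None):
    cal=cams.calibration(name);p=ray(cal,uv)*depth
    M=T(name,cal,obs);return M[:3,:3]@p+M[:3,3]
def cloud(name,depth,obs=None,sel=None):
    cal=cams.calibration(name);M=T(name,cal,obs)
    v,u=np.nonzero((depth>0) if sel is None else (sel&(depth>0)))
    K=np.array(cal["intrinsics"]);k1=cal["k1"]
    d=np.stack([(u-K[0,2])/K[0,0],(v-K[1,2])/K[1,1]],1);w=d.copy()
    for _ in range(20): w=d/(1+k1*(w**2).sum(1))[:,None]
    P=np.c_[w,np.ones(len(w))]*depth[v,u][:,None]
    return P@M[:3,:3].T+M[:3,3],u,v
E
python3 - <<'E'
from h import *
for n in("scene","top"):
    c=cams.calibration(n);print(n,c)
    im,d=cams.camera(n);cv2.imwrite(f"pics/{n}0.png",im);np.save(f"{n}0.npy",d)
o=get_obs();print(o["tcp_pos"],o["eef_rot"],o["gripper_width"],o["time_s"])
print(cams.calibration("wrist"))
E
```

```text
scene {'intrinsics': array([[508.43359469,   0.        , 319.49662805],
       [  0.        , 508.43359469, 242.38489553],
       [  0.        ,   0.        ,   1.        ]]), 'k1': -0.12446872378508109, 'xyz': array([1.54385508, 0.22060698, 0.75615392]), 'attitude': array([[-0.27079051,  0.53647708, -0.79929021],
       [ 0.96240641,  0.13265095, -0.23701821],
       [-0.02112823, -0.83342431, -0.55222959]])}
top {'intrinsics': array([[553.81452965,   0.        , 312.12300302],
       [  0.        , 553.81452965, 240.07410423],
       [  0.        ,   0.        ,   1.        ]]), 'k1': -0.03613378217881284, 'xyz': array([ 0.44454539, -0.0769138 ,  1.28761503]), 'attitude': array([[ 0.01294757, -0.99519215,  0.09708214],
       [-0.99987378, -0.01199177,  0.01042227],
       [-0.00920797, -0.09720483, -0.9952218 ]])}
[0.16433048 0.70567162 0.21784272] [[ 9.73952118e-01 -2.21048480e-04  2.26753661e-01]
 [-2.26753744e-01 -1.41645995e-03  9.73951094e-01]
 [ 1.05897070e-04 -9.99998972e-01 -1.42968774e-03]] 0.09263787147579763 0.1
{'intrinsics': array([[416.11595096,   0.        , 321.67208222],
       [  0.        , 416.11595096, 238.7956881 ],
       [  0.        ,   0.        ,   1.        ]]), 'k1': 0.02040301652846187, 'T_tool_cam': array([[ 6.39923477e-05,  9.54225171e-01,  2.99089150e-01,
        -8.35478680e-02],
       [-3.90503559e-04, -2.99089104e-01,  9.54225107e-01,
        -1.66497155e-01],
       [ 9.99999922e-01, -1.77858482e-04,  3.53488911e-04,
        -6.34448770e-05],
       [ 0.00000000e+00,  0.00000000e+00,  0.00000000e+00,
         1.00000000e+00]])}
```

View pics/scene0.png

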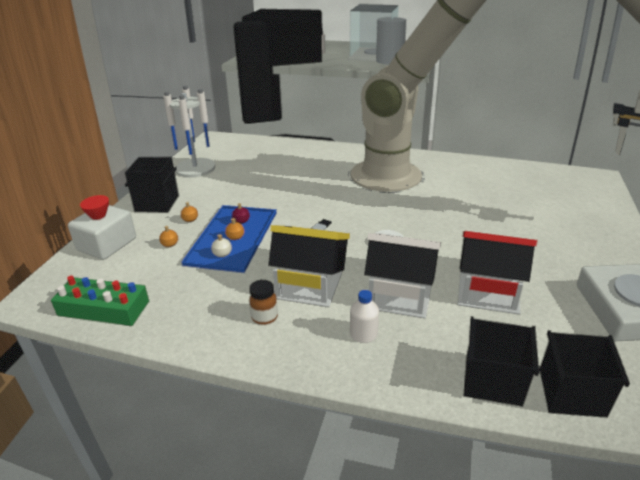

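View pics/top0.png

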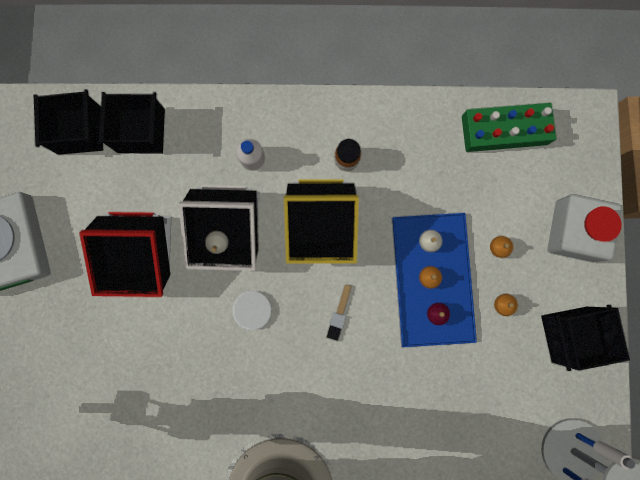

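The top view shows the red-rimmed pot at (125,260), the white at (220,232) with the planted onion, and the yellow at (321,225). The tray onions are white (431,240), yellow (430,277) and red (438,314). There are three yellow candidates: (430,277) in the tray, (501,247) and (506,305) on the table. I'll measure all of them.

Run:
```python
from h import *
im,_=cams.camera("top"); d=np.load("top0.npy")
for l in("onion_red_center","onion_yellow_center","onion_spare_center","onion_planted_center","pot_red","pot_yellow","pot_white"):
    for q in spotter.place_of(l,"top")[:4]:
        uv=q["uv"]; dd=d[int(round(uv[1])),int(round(uv[0]))]
        print(l,round(q["p"],2),np.round(uv,1),world("top",uv,dd).round(3))
P,u,v=cloud("top",d)
# onion fits: circle top
for n,(a,b) in dict(red=(438,314),yel=(430,277),spare=(431,240),y2=(501,247),y3=(506,305)).items():
    m=(abs(u-a)<20)&(abs(v-b)<20)&(P[:,2]>0.030);Q=P[m]
    from scipy.optimize import least_squares
    f=least_squares(lambda c:np.hypot(Q[:,0]-c[0],np.hypot(Q[:,1]-c[1],Q[:,2]-c[2]))-.0255,np.r_[Q.mean(0)[:2],.025],loss='soft_l1',f_scale=.002).x
    print(n,m.sum(),f.round(4),"zmax",Q[:,2].max().round(3),"dist",np.hypot(f[0],f[1]).round(3))
hsv=cv2.cvtColor(im,cv2.COLOR_BGR2HSV)
def rim(name,box,mk):
    x0,y0,x1,y1=box;s=np.zeros(d.shape,bool);s[y0:y1,x0:x1]=True
    Q,uu,vv=cloud("top",d,None,s&mk); Q=Q[Q[:,2]>.07]
    # plane
    c=Q.mean(0);_,_,V=np.linalg.svd(Q-c)
    n=V[2]*np.sign(V[2,2]);res=(Q-c)@n
    g=abs(res)<.01;Q=Q[g];c=Q.mean(0);_,_,V=np.linalg.svd(Q-c);n=V[2]*np.sign(V[2,2])
    print(name,len(Q),"n",n.round(3),"tilt",np.degrees(np.arccos(n[2])).round(1),"yaw",np.degrees(np.arctan2(-n[1],-n[0])).round(1))
    yaw=np.arctan2(-n[1],-n[0]);yl=np.array([-np.sin(yaw),np.cos(yaw),0]);xl=np.cross(yl,n)
    a=(Q-c)@xl;b=(Q-c)@yl
    # rect
    h=cv2.minAreaRect(np.c_[a,b].astype(np.float32));
    ctr=c+xl*h[0][0]+yl*h[0][1];print("  mouth",ctr.round(4),"rect",np.round(h[1],3),h[2],"tilt-plane z range",Q[:,2].min().round(3),Q[:,2].max().round(3))
rim("red",(70,200,180,305),((hsv[...,0]<8)|(hsv[...,0]>172))&(hsv[...,1]>150)&(hsv[...,2]>80))
rim("yel",(275,170,370,270),((hsv[...,0]>20)&(hsv[...,0]<35))&(hsv[...,1]>120)&(hsv[...,2]>80))
rim("wht",(175,180,265,275),(hsv[...,1]<50)&(hsv[...,2]>140))
cv2.imwrite("pics/crop.png",cv2.resize(im[200:350,380:560],None,fx=4,fy=4))
```

```text
onion_red_center 0.86 [435.1 315.9] [ 0.4   -0.339  0.05 ]
onion_yellow_center 0.84 [433.3 279.5] [ 0.48  -0.336  0.049]
onion_yellow_center 0.8 [500.4 246.9] [ 0.556 -0.49   0.04 ]
onion_yellow_center 0.56 [506.7 302.4] [ 0.431 -0.5    0.046]
onion_yellow_center 0.17 [137.2 247.7] [0.544 0.332 0.045]
onion_spare_center 0.61 [428.6 244.3] [ 0.559 -0.326  0.048]
onion_planted_center 0.81 [214.5 240. ] [0.561 0.153 0.066]
onion_planted_center 0.67 [226.3 220.4] [0.607 0.13  0.053]
onion_planted_center 0.6 [139.1 248.4] [0.542 0.328 0.046]
onion_planted_center 0.31 [216.8 238.2] [0.565 0.147 0.07 ]
pot_red 0.87 [138.3 249.7] [0.539 0.33  0.044]
pot_yellow 0.9 [318.7 214.9] [ 0.623 -0.078  0.045]
pot_yellow 0.68 [432.5 276.7] [ 0.486 -0.331  0.064]
pot_white 0.77 [228.3 222.1] [0.604 0.126 0.047]
red 389 [ 0.4052 -0.3497  0.0258] zmax 0.067 dist 0.535
yel 362 [ 0.4866 -0.3321  0.0252] zmax 0.066 dist 0.589
spare 375 [ 0.569  -0.3332  0.0256] zmax 0.071 dist 0.659
y2 344 [ 0.5575 -0.4983  0.0216] zmax 0.064 dist 0.748
y3 349 [ 0.4267 -0.5059  0.0218] zmax 0.063 dist 0.662
red 497 n [-0.483  0.008  0.876] tilt 28.9 yaw -0.9
  mouth [0.5014 0.3401 0.1209] rect [0.155 0.157] 1.122698187828064 tilt-plane z range 0.078 0.158
yel 583 n [-0.445 -0.031  0.895] tilt 26.5 yaw 4.0
  mouth [ 0.5808 -0.0829  0.1179] rect [0.153 0.153] 87.35092163085938 tilt-plane z range 0.078 0.157
wht 382 n [-0.516  0.008  0.856] tilt 31.1 yaw -0.9
  mouth [0.5587 0.1357 0.1216] rect [0.155 0.152] 88.4029541015625 tilt-plane z range 0.079 0.15
```

View pics/crop.png

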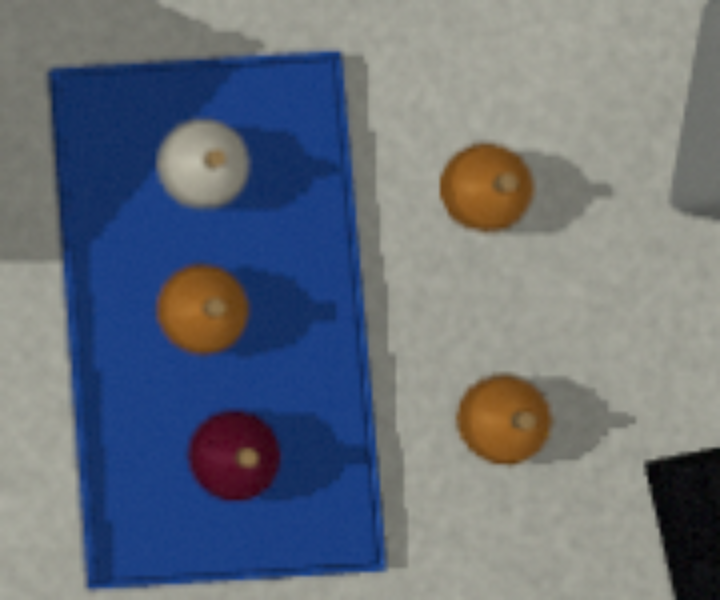

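Yellow candidates are tray (430,277) at 0.589 m from the base, (501,247) at 0.748 m and (506,305) at 0.662 m. The tray onion is nearest and stands in the tray, and the crop at (203,308) confirms it, so that is the one.

The tool stays vertical, so the gripper body would hit the leaning side rims if I held a bulb at its widest. I'll grip by the neck instead, with a low force, which also limits how hard I can press. First I'll drive over while aligning the jaw with world y.

```bash
python3 -m pendant '[[0.035,-0.03,-0.022,-0.05],[0.08,-0.03,-0.05,-0.10],[0.125,-0.03,-0.078,-0.15],[0.17,-0.03,-0.106,-0.20],[0.214,-0.03,-0.134,-0.2287]]' 120; python3 -c "
from station import get_obs
o=get_obs();print(o['tcp_pos'],o['eef_rot'],o['joints'])"
```

```text
time_s: 1.0
tcp_pos: [0.3353, 0.5341, 0.2489]
eef_rot: [[1.0, 0.0, -0.002], [0.002, 0.0, 1.0], [0.0, -1.0, 0.0]]
ft_force: [0.5, 0.6, -0.5]
gripper_width: 0.0573
[0.33529885 0.53412686 0.24891887] [[ 9.99998036e-01  4.35130873e-04 -1.93368119e-03]
 [ 1.93349172e-03  4.35428871e-04  9.99998036e-01]
 [ 4.35971999e-04 -9.99999811e-01  4.34586694e-04]] [-1.05824838  0.45399374 -0.0611738   1.79188708  0.03459307  0.89615821
  0.43789438]
```

```bash
python3 -m pendant '[[0.015,-0.01,-0.04,0],[0.03,-0.02,-0.085,0],[0.045,-0.03,-0.125,0],[0.055,-0.04,-0.165,0],[0.065,-0.05,-0.194,0]]'
python3 - <<'E'
from h import *
o=get_obs();im,d=cams.camera("wrist");cv2.imwrite("pics/w1.png",im);np.save("w1.npy",d);np.savez("w1o.npz",tcp_pos=o["tcp_pos"],eef_rot=o["eef_rot"])
E
```

```text
time_s: 1.5
tcp_pos: [0.3996, 0.3387, 0.2993]
eef_rot: [[1.0, 0.0, 0.002], [-0.002, -0.0, 1.0], [0.0, -1.0, -0.0]]
ft_force: [0.4, 0.1, 0.5]
gripper_width: 0.0493
```

View pics/w1.png

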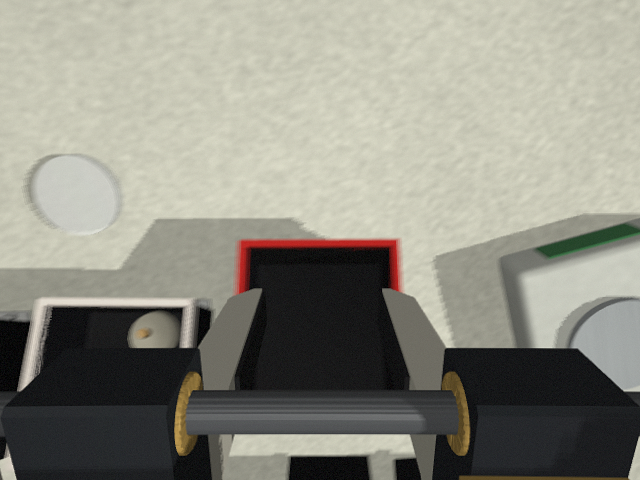

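The wrist view shows the red rim's front edge level at row ~243, columns 238–400, so its yaw is near 0. The gripper hides the back. I'll combine this with the top cloud to fit the red pot.

```bash
cat > fit.py <<'E'
from h import *
from scipy.optimize import least_squares
def hs(im): return cv2.cvtColor(im,cv2.COLOR_BGR2HSV)
MK=dict(red=lambda h:((h[...,0]<8)|(h[...,0]>172))&(h[...,1]>150)&(h[...,2]>60),
 yel=lambda h:((h[...,0]>20)&(h[...,0]<35))&(h[...,1]>120)&(h[...,2]>60))
def fitpot(Q,x0):
    # rim top face ring: local |x|or|y| between 70 and 77 , z=88 (depth 88) ; fit origin x,y,yaw with tilt 32
    t=np.radians(32)
    def loc(p):
        c,s=np.cos(p[2]),np.sin(p[2]);R=np.array([[c,-s,0],[s,c,0],[0,0,1]])
        A=np.array([[np.cos(t),0,-np.sin(t)],[0,1,0],[np.sin(t),0,np.cos(t)]])
        return (Q-np.array([p[0],p[1],0])-R@np.array([-.049,0,.123]))@(R@A)
    def f(p):
        L=loc(p);m=np.maximum(abs(L[:,0]),abs(L[:,1]))
        return np.r_[np.clip(.070-m,0,1)+np.clip(m-.077,0,1),L[:,2]*.5]
    s=least_squares(f,x0,loss='soft_l1',f_scale=.002);L=loc(s.x)
    print("origin",s.x[:2].round(4),"yaw deg",np.degrees(s.x[2]).round(2),"mean|r|",abs(s.fun).mean().round(4),"L min",L.min(0).round(3),"max",L.max(0).round(3))
    return s.x
E
python3 - <<'E'
from fit import *
im=cv2.imread("pics/top0.png");d=np.load("top0.npy");h=hs(im)
R={}
for n,b,x0 in(("red",(70,200,180,305),(.55,.34,0)),("yel",(275,170,370,270),(.63,-.083,0))):
    s=np.zeros(d.shape,bool);s[b[1]:b[3],b[0]:b[2]]=1
    Q,_,_=cloud("top",d,None,s&MK[n](h));Q=Q[Q[:,2]>.07];R[n]=Q
    print("top",n,end=" ");fitpot(Q,x0)
o=np.load("w1o.npz");im=cv2.imread("pics/w1.png");d=np.load("w1.npy")
Q,_,_=cloud("wrist",d,o,MK["red"](hs(im)));Q=Q[Q[:,2]>.07]
print(len(Q),Q.min(0),Q.max(0));print("wrist",end=" ");fitpot(Q,(.55,.34,0))
for a,b in((-.5,0),):pass
E
```

```text
top red origin [0.5511 0.3392] yaw deg 0.07 mean|r| 0.0027 L min [-0.08  -0.078 -0.104] max [0.08  0.079 0.008]
top yel origin [ 0.6292 -0.0823] yaw deg 1.36 mean|r| 0.0034 L min [-0.079 -0.077 -0.105] max [0.079 0.077 0.009]
1947 [0.38981298 0.26091324 0.07039856] [0.48848662 0.40997147 0.30601844]
wrist origin [0.5513 0.335 ] yaw deg -1.95 mean|r| 0.0011 L min [-0.078 -0.078 -0.033] max [0.003 0.072 0.214]
```

```bash
python3 -m pendant '[[0.015,0,-0.047,0],[0.03,0,-0.094,0],[0.045,0,-0.141,0],[0.06,0,-0.188,0],[0.07,0,-0.235,0]]' && python3 -m pendant '[[0.0,0,-0.048,0],[0.0,0,-0.096,0],[0.0,0,-0.144,0],[0.0,0,-0.18,0]]' 100
python3 - <<'E'
from fit import *
o=get_obs();im,d=cams.camera("wrist");cv2.imwrite("pics/w2.png",im)
Q,_,_=cloud("wrist",d,o,MK["yel"](hs(im)));Q=Q[(Q[:,2]>.07)&(Q[:,2]<.17)]
print(len(Q),o["tcp_pos"]);fitpot(Q,(.63,-.083,0))
E
```

```text
time_s: 2.05
tcp_pos: [0.4698, 0.1049, 0.299]
eef_rot: [[1.0, 0.001, 0.0], [-0.0, 0.0, 1.0], [0.001, -1.0, 0.0]]
ft_force: [0.4, 0.8, 0.0]
gripper_width: 0.0493
time_s: 2.45
tcp_pos: [0.4687, -0.0762, 0.299]
eef_rot: [[1.0, 0.001, 0.002], [-0.002, -0.0, 1.0], [0.001, -1.0, -0.0]]
ft_force: [0.5, 0.6, -0.2]
gripper_width: 0.0564
2671 [ 0.46869092 -0.07620877  0.29901674]
origin [ 0.6294 -0.0885] yaw deg -2.23 mean|r| 0.0023 L min [-0.082 -0.078 -0.054] max [0.054 0.077 0.008]
```

View pics/w2.png

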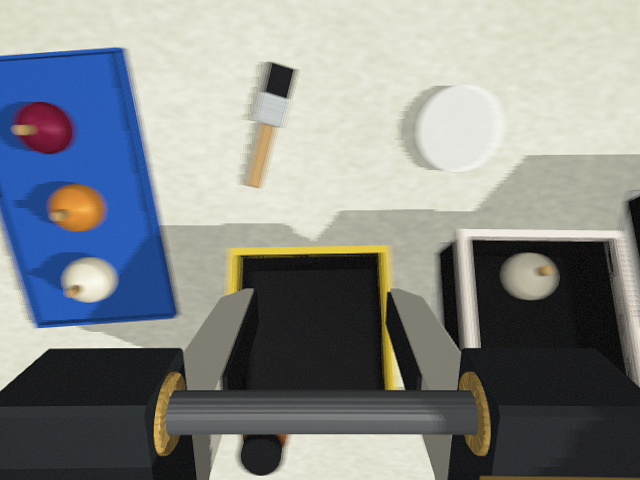

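The yellow rim (columns 230–390, row 250) is square to the view, giving an origin near (0.629,-0.085). The tray onions show at the left with their necks. Next I'll move over the yellow onion.

```bash
python3 -m pendant '[[0.0,0,-0.049,0],[0.0,0.0,-0.098,0],[0.0,0.02,-0.147,0],[0.0,0.05,-0.186,0],[0,0.085,-0.22,0]]' 120 && python3 -m pendant '[[0.01,0.02,-0.035,0],[0.018,0.04,-0.035,0],[0.018,0.05,-0.035,0]]'
python3 - <<'E'
from fit import *
o=get_obs();im,d=cams.camera("wrist");cv2.imwrite("pics/w3.png",im)
for l in("onion_yellow_center",):
  for q in spotter.place_of(l,"wrist")[:4]:
    uv=q["uv"];print(l,q["p"],np.round(uv),world("wrist",uv,d[int(uv[1]),int(uv[0])],o).round(4))
Q,u,v=cloud("wrist",d,o)
m=(np.hypot(Q[:,0]-.487,Q[:,1]+.333)<.035)&(Q[:,2]>.02)&(Q[:,2]<.08);A=Q[m]
print(m.sum(),A[:,2].max())
nk=A[A[:,2]>.054];print("neck",len(nk),nk.mean(0).round(4),nk.min(0).round(4),nk.max(0).round(4))
b=A[(A[:,2]<.048)]
f=least_squares(lambda c:np.linalg.norm(b-c,axis=1)-.0255,[.487,-.333,.027],loss='soft_l1',f_scale=.002).x;print("bulb",f.round(4),o["tcp_pos"])
E
```

```text
time_s: 3.0
tcp_pos: [0.4698, -0.2951, 0.2143]
eef_rot: [[1.0, 0.003, 0.001], [-0.001, -0.002, 1.0], [0.003, -1.0, -0.002]]
ft_force: [1.5, -0.3, 1.2]
gripper_width: 0.0492
time_s: 3.3
tcp_pos: [0.4874, -0.3279, 0.1623]
eef_rot: [[1.0, -0.001, 0.001], [-0.001, 0.001, 1.0], [-0.001, -1.0, 0.001]]
ft_force: [0.4, 1.0, 0.1]
gripper_width: 0.049
onion_yellow_center 0.97 [310. 224.] [ 0.4806 -0.3362  0.05  ]
onion_yellow_center 0.95 [ 73. 138.] [ 0.4233 -0.4922  0.0435]
onion_yellow_center 0.81 [111. 309.] [ 0.5491 -0.4878  0.0412]
3620 0.06628629652577539
neck 206 [ 0.4861 -0.3345  0.063 ] [ 0.4823 -0.339   0.0544] [ 0.492  -0.3302  0.0663]
bulb [ 0.4873 -0.3346  0.0253] [ 0.48740011 -0.32785952  0.16226552]
```

View pics/w3.png

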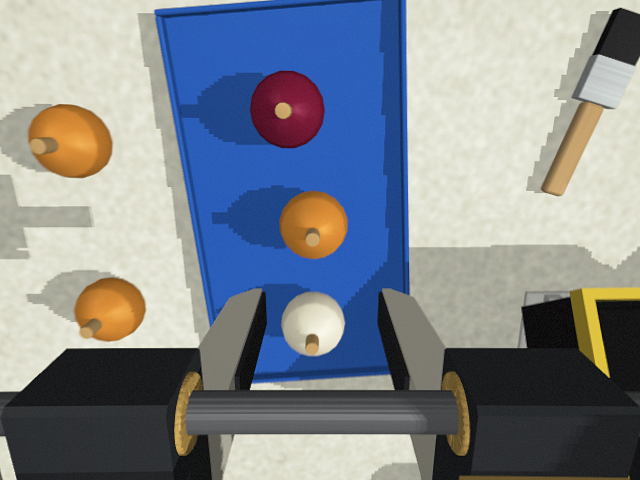

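The wrist view shows the yellow onion at (312,225) with its neck at (312,238), the red onion above it and the white one below. The neck measures at (0.486,-0.3345). I'll lower to neck height and close gently.

```bash
python3 -m pendant '[[-0.001,0.035,-0.006,0],[-0.001,0.07,-0.006,0],[-0.001,0.09,-0.006,0],[-0.001,0.1035,-0.006,0],[-0.001,0.1085,-0.006,0]]' && python3 -m pendant '[[0,0,0,0],[0,0,0,0],[0,0,0,0],[0,0,0,0],[0,0,0,0]]' 255 10
python3 - <<'E'
from h import *
o=get_obs();im,d=cams.camera("wrist");cv2.imwrite("pics/w4.png",im);print(o["tcp_pos"],o["gripper_width"])
E
```

```text
time_s: 3.9
tcp_pos: [0.4861, -0.3331, 0.0556]
eef_rot: [[1.0, -0.0, -0.001], [0.001, 0.0, 1.0], [-0.0, -1.0, 0.0]]
ft_force: [-0.0, -0.6, 0.7]
gripper_width: 0.0494
time_s: 4.4
tcp_pos: [0.4862, -0.3339, 0.0562]
eef_rot: [[1.0, 0.001, 0.0], [-0.0, -0.0, 1.0], [0.001, -1.0, -0.0]]
ft_force: [0.3, 0.1, -0.5]
gripper_width: 0.0142
[ 0.48620131 -0.33392583  0.05622232] 0.014175523611755983
```

View pics/w4.png

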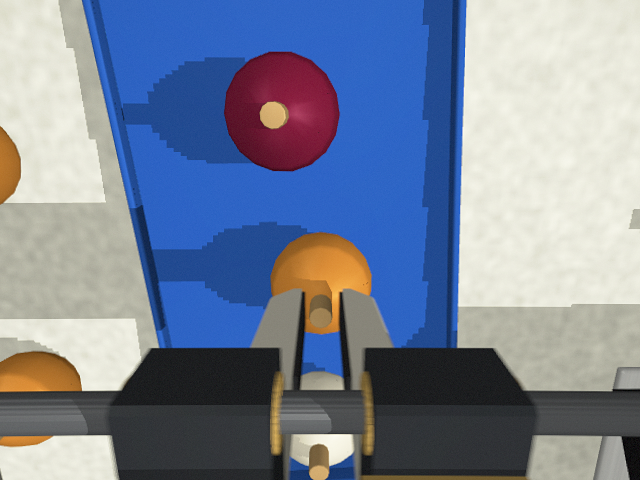

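The neck (320,310) is centred between the fingertips. I'll finish closing 2 mm lower, then lift slightly to test.

```bash
python3 -m pendant '[[0,0.002,0,0],[0,0.002,0,0],[0,0.002,0,0],[0,0.002,0,0]]' 255 10 && python3 -m pendant '[[0,-0.01,0,0],[0,-0.03,0,0],[0,-0.05,0,0],[0,-0.05,0,0]]'
python3 - <<'E'
from h import *
o=get_obs();im,d=cams.camera("wrist");cv2.imwrite("pics/w5.png",im);print(o["tcp_pos"],o["gripper_width"])
E
```

```text
time_s: 4.85
tcp_pos: [0.4866, -0.3345, 0.0545]
eef_rot: [[1.0, 0.002, 0.0], [-0.0, -0.001, 1.0], [0.002, -1.0, -0.001]]
ft_force: [-0.7, 0.0, 7.9]
gripper_width: 0.0092
time_s: 5.25
tcp_pos: [0.4869, -0.3346, 0.1062]
eef_rot: [[1.0, 0.003, 0.0], [-0.0, -0.002, 1.0], [0.003, -1.0, -0.002]]
ft_force: [0.2, 0.2, -0.5]
gripper_width: 0.0097
[ 0.48693669 -0.33457035  0.1062117 ] 0.009695883688316755
```

View pics/w5.png

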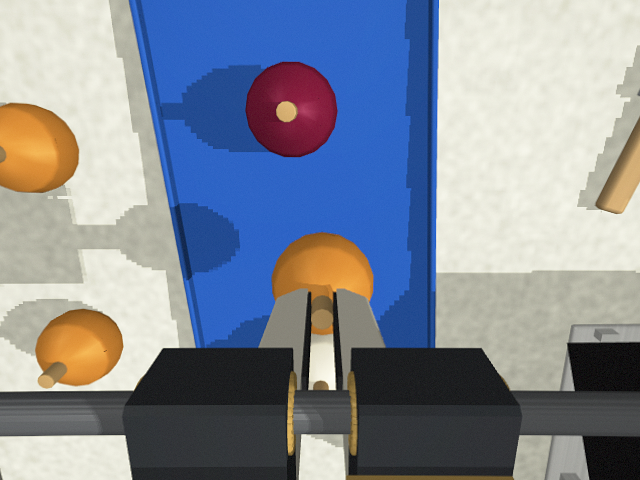

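The onion hangs from the gripper (width 9.7 mm), and the brief 7.9 N showed the tips had just reached the bulb shoulder. That puts the onion centre about 25 mm below the TCP. I'll raise it and carry it to the yellow pot.

```bash
python3 -m pendant '[[0,-0.025,0,0],[0,-0.06,0,0],[0.0,-0.10,0.0,0],[0.005,-0.13,0.012,0],[0.015,-0.14,0.035,0]]' && python3 -m pendant '[[0.014,0,0.035,0],[0.028,0,0.075,0],[0.042,0,0.115,0],[0.056,0,0.15,0],[0.066,0,0.18,0]]' && python3 -m pendant '[[0.007,0,0.02,0],[0.011,0,0.03,0],[0.011,0,0.035,0],[0.011,0,0.035,0]]'
python3 - <<'E'
from fit import *
o=get_obs();im,d=cams.camera("wrist");cv2.imwrite("pics/w6.png",im);print(o["tcp_pos"],o["gripper_width"])
Q,_,_=cloud("wrist",d,o,MK["yel"](hs(im)));Q=Q[(Q[:,2]>.07)&(Q[:,2]<.17)]
fitpot(Q,(.63,-.083,0))
E
```

```text
time_s: 5.8
tcp_pos: [0.501, -0.3007, 0.2462]
eef_rot: [[1.0, 0.003, 0.003], [-0.003, -0.002, 1.0], [0.003, -1.0, -0.002]]
ft_force: [-0.5, 0.4, -1.9]
gripper_width: 0.0094
time_s: 6.3
tcp_pos: [0.5673, -0.1162, 0.2427]
eef_rot: [[1.0, -0.001, -0.002], [0.002, 0.001, 1.0], [-0.001, -1.0, 0.001]]
ft_force: [-0.3, -1.2, -1.5]
gripper_width: 0.0096
time_s: 6.7
tcp_pos: [0.5775, -0.0841, 0.2433]
eef_rot: [[1.0, -0.001, 0.0], [-0.0, -0.0, 1.0], [-0.001, -1.0, -0.0]]
ft_force: [0.7, -0.2, -0.9]
gripper_width: 0.0095
[ 0.57752045 -0.08411693  0.24330437] 0.009453452642832729
origin [ 0.628  -0.0835] yaw deg 0.96 mean|r| 0.001 L min [-0.078 -0.077 -0.099] max [0.08  0.077 0.004]
```

View pics/w6.png

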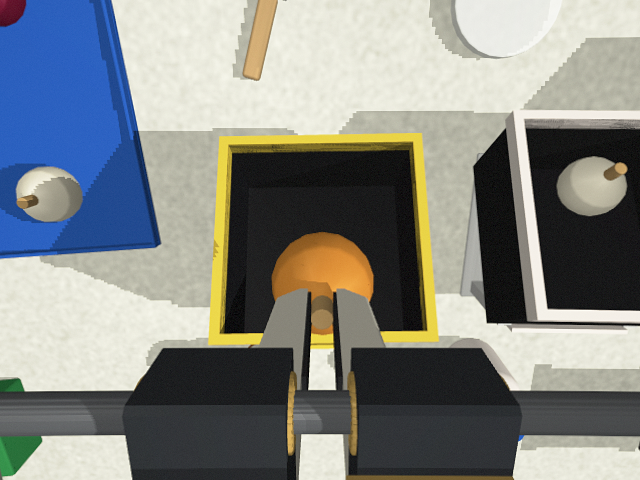

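The onion hangs over the yellow pot, with the rim seen whole from (220,135) to (437,340). The fit gives an origin of (0.628,-0.0835) and yaw of about 1°, so the aim is good. I'll descend in stages.

```bash
python3 -m pendant '[[-0.001,0.025,0,0],[-0.001,0.055,0,0],[-0.001,0.085,0,0],[-0.001,0.11,0,0],[-0.001,0.13,0,0]]' && python3 -m pendant '[[0,0.008,0,0],[0,0.014,0,0],[0,0.018,0,0],[0,0.02,0,0]]' && python3 -m pendant '[[0,0.0,0,0],[0,0.001,0,0],[0,0.002,0,0],[0,0.003,0,0]]'
```

```text
time_s: 7.25
tcp_pos: [0.5761, -0.0856, 0.1124]
eef_rot: [[1.0, -0.001, 0.002], [-0.002, -0.001, 1.0], [-0.001, -1.0, -0.001]]
ft_force: [-0.4, 0.5, -0.8]
gripper_width: 0.0094
time_s: 7.65
tcp_pos: [0.5773, -0.0842, 0.0941]
eef_rot: [[1.0, 0.001, 0.0], [-0.0, -0.0, 1.0], [0.001, -1.0, -0.0]]
ft_force: [-0.3, -0.8, -1.2]
gripper_width: 0.0095
time_s: 8.05
tcp_pos: [0.5772, -0.0837, 0.0909]
eef_rot: [[1.0, 0.001, -0.0], [0.0, 0.0, 1.0], [0.001, -1.0, 0.0]]
ft_force: [-0.4, -0.6, -0.6]
gripper_width: 0.0093
```

```bash
for i in 1 2; do python3 -m pendant '[[0,0.002,0,0],[0,0.004,0,0],[0,0.006,0,0]]' |egrep 'tcp|ft|wid'; done; python3 -m pendant '[[0,0.001,0,0],[0,0.002,0,0]]'|egrep 'tcp|ft|wid'
python3 - <<'E'
from h import *
o=get_obs();im,d=cams.camera("wrist");cv2.imwrite("pics/w7.png",im)
E
```

```text
tcp_pos: [0.577, -0.0838, 0.0845]
ft_force: [-0.1, 0.1, -0.5]
gripper_width: 0.0093
tcp_pos: [0.577, -0.0838, 0.0785]
ft_force: [-0.4, 0.5, -0.9]
gripper_width: 0.0091
tcp_pos: [0.577, -0.0838, 0.0766]
ft_force: [0.1, -0.2, 0.5]
gripper_width: 0.0095
```

View pics/w7.png

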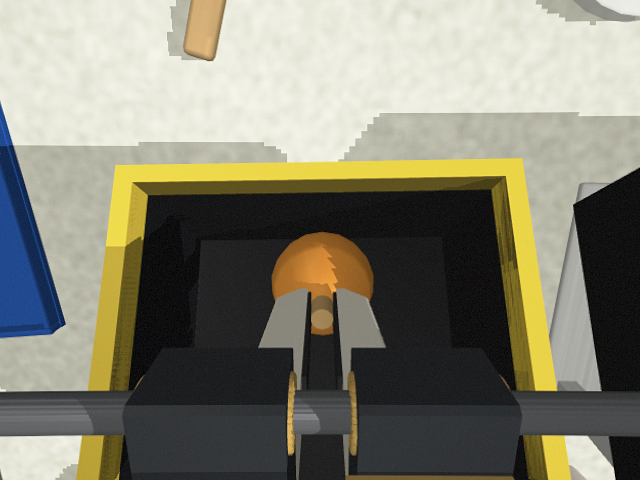

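The onion (322,280) is deep in the pot by the front wall, with both side rims clear of the gripper body. I'll continue in 1 mm steps.

```bash
for i in 1 2; do python3 -m pendant '[[0,0.001,0,0],[0,0.001,0,0]]' |egrep 'tcp|ft|wid'; done
```

```text
tcp_pos: [0.5766, -0.084, 0.0762]
ft_force: [-2.4, 1.4, 6.2]
gripper_width: 0.0094
tcp_pos: [0.5766, -0.084, 0.0755]
ft_force: [-3.0, 0.6, 9.8]
gripper_width: 0.0096
```

That is floor contact at ~10 N along the floor normal. I'll back off 1 mm, then open.

```bash
python3 -m pendant '[[0,-0.001,0,0],[0,-0.0012,0,0],[0,-0.0012,0,0]]'; python3 -m pendant '[[0,0,0,0],[0,0,0,0],[0,0,0,0],[0,0,0,0],[0,0,0,0]]' 170
python3 - <<'E'
from h import *
o=get_obs();im,d=cams.camera("wrist");cv2.imwrite("pics/w8.png",im)
E
```

```text
time_s: 9.6
tcp_pos: [0.577, -0.0838, 0.076]
eef_rot: [[1.0, 0.0, 0.0], [-0.0, -0.0, 1.0], [0.0, -1.0, -0.0]]
ft_force: [-0.9, -0.4, 1.8]
gripper_width: 0.0099
time_s: 10.1
tcp_pos: [0.577, -0.0838, 0.0759]
eef_rot: [[1.0, -0.0, 0.0], [-0.0, -0.0, 1.0], [-0.0, -1.0, -0.0]]
ft_force: [1.1, 0.9, -0.0]
gripper_width: 0.0305
```

View pics/w8.png

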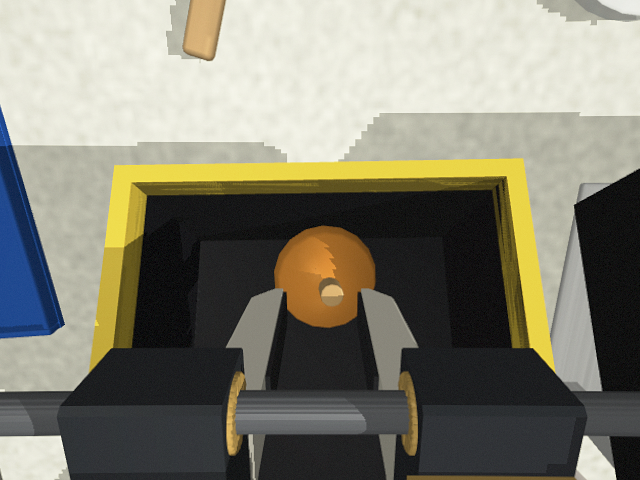

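The onion is released, resting low at the front with its neck (331,294) tipped and free between the open fingers. I'll retreat upward and check.

```bash
python3 -m pendant '[[0,-0.01,0,0],[0,-0.035,0,0],[0,-0.075,0,0],[0,-0.12,0,0],[0,-0.17,0,0]]'
python3 - <<'E'
from fit import *
o=get_obs();im,d=cams.camera("wrist");cv2.imwrite("pics/w9.png",im)
h=hs(im);s=np.zeros(d.shape,bool);s[150:300,240:420]=1
q=s&(h[...,0]>5)&(h[...,0]<20)&(h[...,1]>150)
Q,u,v=cloud("wrist",d,o,q);Q=Q[Q[:,2]<.09];f=least_squares(lambda c:np.linalg.norm(Q-c,axis=1)-.0257,Q.mean(0)-[0,0,.02],loss='soft_l1',f_scale=.002).x
t=np.radians(32);A=np.array([[np.cos(t),0,-np.sin(t)],[0,1,0],[np.sin(t),0,np.cos(t)]])
fl=np.array([.6285,-.084,0])+np.array([-.049,0,.123])-A[:,2]*.088
print(len(Q),f,"local",((f-fl)@A).round(4),o["tcp_pos"])
E
```

```text
time_s: 10.65
tcp_pos: [0.5762, -0.0839, 0.2478]
eef_rot: [[1.0, -0.001, 0.0], [-0.0, -0.0, 1.0], [-0.001, -1.0, -0.0]]
ft_force: [1.4, 0.6, 0.1]
gripper_width: 0.0311
2599 [ 0.57518725 -0.08241563  0.04469721] local [-0.0452  0.0016  0.0239] [ 0.57623262 -0.08385748  0.24780845]
```

View pics/w9.png

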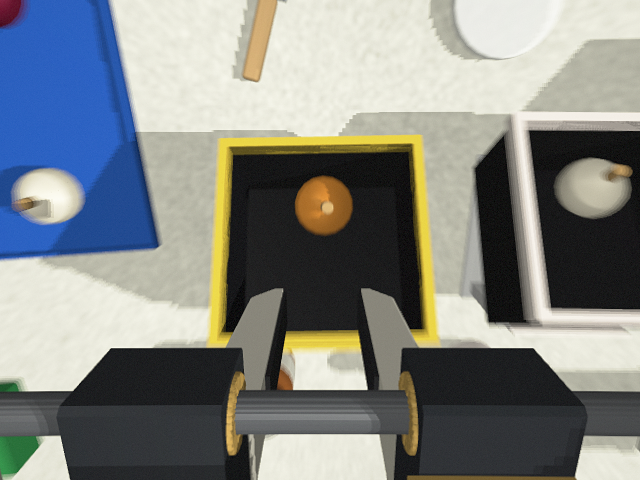

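The yellow onion lies at pot-local (-45, 2, 24) mm, at the bottom. Next is the red onion.

```bash
python3 -m pendant '[[-0.02,0,-0.03,0],[-0.045,0,-0.07,0],[-0.07,0,-0.11,0],[-0.095,0,-0.15,0],[-0.12,0,-0.19,0]]' 120 && python3 -m pendant '[[-0.02,0.02,-0.03,0],[-0.04,0.05,-0.06,0],[-0.05,0.08,-0.076,0],[-0.05,0.085,-0.076,0]]'
python3 - <<'E'
from fit import *
o=get_obs();im,d=cams.camera("wrist");cv2.imwrite("pics/w10.png",im)
for q in spotter.place_of("onion_red_center","wrist")[:2]: print(q)
Q,u,v=cloud("wrist",d,o)
m=(np.hypot(Q[:,0]-.405,Q[:,1]+.35)<.035)&(Q[:,2]>.02)&(Q[:,2]<.08);A=Q[m]
nk=A[A[:,2]>.054];print("neck",len(nk),nk.mean(0).round(4),nk.min(0).round(4),nk.max(0).round(4))
b=A[(A[:,2]<.048)]
f=least_squares(lambda c:np.linalg.norm(b-c,axis=1)-.0255,[.405,-.35,.027],loss='soft_l1',f_scale=.002).x;print("bulb",f.round(4),o["tcp_pos"])
E
```

```text
time_s: 11.2
tcp_pos: [0.4558, -0.2752, 0.2466]
eef_rot: [[1.0, 0.001, -0.0], [0.0, -0.0, 1.0], [0.001, -1.0, -0.0]]
ft_force: [0.6, -0.4, -0.0]
gripper_width: 0.0492
time_s: 11.6
tcp_pos: [0.4039, -0.3514, 0.159]
eef_rot: [[1.0, -0.003, 0.005], [-0.005, 0.001, 1.0], [-0.003, -1.0, 0.001]]
ft_force: [-0.2, -0.0, 0.2]
gripper_width: 0.0495
{'uv': [322.3, 228.1], 'p': 0.66}
neck 213 [ 0.4036 -0.3521  0.0629] [ 0.3995 -0.3565  0.054 ] [ 0.409  -0.3477  0.0662]
bulb [ 0.4048 -0.3521  0.0253] [ 0.40385981 -0.3514097   0.15896596]
```

View pics/w10.png

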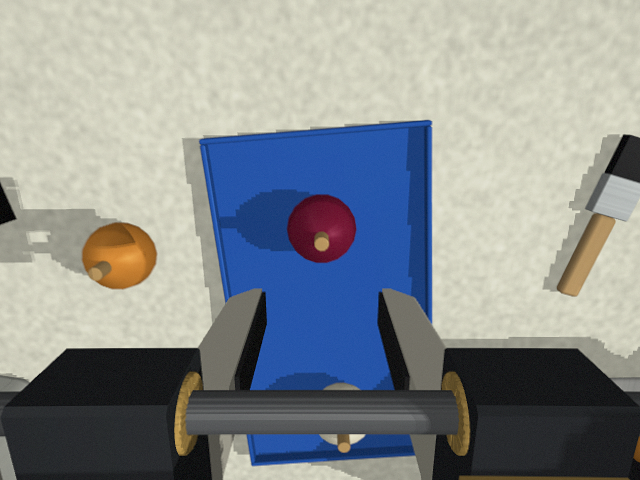

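The red onion is centred at (322,228) with its neck at (321,242), and it lines up with the TCP. I'll lower, grip and lift.

```bash
python3 -m pendant '[[0,0.035,-0.001,0],[0,0.07,-0.001,0],[0,0.09,-0.001,0],[0,0.1,-0.001,0],[0,0.1035,-0.001,0]]' && python3 -m pendant '[[0,0,0,0],[0,0,0,0],[0,0,0,0],[0,0,0,0],[0,0,0,0]]' 255 10 && python3 -m pendant '[[0,0,0,0],[0,0,0,0],[0,0,0,0],[0,0,0,0]]' &&python3 -m pendant '[[0,-0.01,0,0],[0,-0.03,0,0],[0,-0.05,0,0],[0,-0.05,0,0]]'
python3 - <<'E'
from h import *
o=get_obs();im,d=cams.camera("wrist");cv2.imwrite("pics/w11.png",im)
E
```

```text
time_s: 12.2
tcp_pos: [0.4081, -0.3501, 0.0576]
eef_rot: [[1.0, 0.001, -0.001], [0.001, 0.0, 1.0], [0.001, -1.0, 0.0]]
ft_force: [0.7, 0.3, 0.4]
gripper_width: 0.0492
time_s: 12.7
tcp_pos: [0.4071, -0.351, 0.0578]
eef_rot: [[1.0, 0.001, 0.0], [-0.0, -0.0, 1.0], [0.001, -1.0, -0.0]]
ft_force: [0.4, -0.7, 0.8]
gripper_width: 0.0138
time_s: 13.1
tcp_pos: [0.4071, -0.351, 0.0576]
eef_rot: [[1.0, 0.0, 0.0], [-0.0, -0.0, 1.0], [0.0, -1.0, -0.0]]
ft_force: [-0.6, -1.3, 3.4]
gripper_width: 0.0091
time_s: 13.5
tcp_pos: [0.4076, -0.3514, 0.1097]
eef_rot: [[1.0, 0.003, 0.0], [-0.0, -0.002, 1.0], [0.003, -1.0, -0.002]]
ft_force: [0.9, 1.0, -0.2]
gripper_width: 0.0093
```

View pics/w11.png

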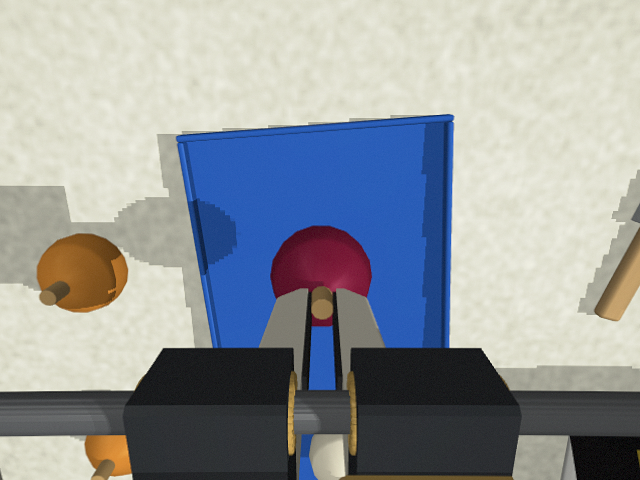

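The red onion is held, with its centre about 30 mm below the TCP. I'll raise it and carry it across.

```bash
python3 -m pendant '[[0,-0.025,0,0],[0,-0.06,0,0],[0.0,-0.10,0.0,0],[0.005,-0.13,0.012,0],[0.012,-0.145,0.035,0]]' && python3 -m pendant '[[0.01,0,0.035,0],[0.018,0,0.075,0],[0.026,0,0.115,0],[0.034,0,0.155,0],[0.042,0,0.195,0]]' && python3 -m pendant '[[0.008,0,0.04,0],[0.015,0,0.08,0],[0.02,0,0.12,0],[0.025,0,0.16,0],[0.03,0,0.2,0]]'  && python3 -m pendant '[[0.004,0,0.04,0],[0.007,0,0.08,0],[0.01,0,0.12,0],[0.01,0,0.16,0],[0.01,0,0.19,0]]' && python3 -m pendant '[[0,0,0.02,0],[0,0,0.033,0],[0,0,0.038,0],[0,0,0.038,0]]'
python3 - <<'E'
from fit import *
o=get_obs();im,d=cams.camera("wrist");cv2.imwrite("pics/w12.png",im);print(o["tcp_pos"],o["gripper_width"])
s=np.zeros(d.shape,bool);s[:]=MK["red"](hs(im));s[225:335,265:380]=0
Q,_,_=cloud("wrist",d,o,s);Q=Q[(Q[:,2]>.07)&(Q[:,2]<.17)]
fitpot(Q,(.55,.337,0))
E
```

```text
time_s: 14.05
tcp_pos: [0.419, -0.3171, 0.2542]
eef_rot: [[1.0, 0.002, 0.003], [-0.003, -0.002, 1.0], [0.002, -1.0, -0.002]]
ft_force: [0.3, 0.5, -0.8]
gripper_width: 0.0089
time_s: 14.55
tcp_pos: [0.4606, -0.119, 0.2517]
eef_rot: [[1.0, -0.001, 0.0], [-0.0, 0.0, 1.0], [-0.001, -1.0, 0.0]]
ft_force: [0.1, -0.5, -1.1]
gripper_width: 0.0091
time_s: 15.05
tcp_pos: [0.4904, 0.0809, 0.2516]
eef_rot: [[1.0, -0.001, -0.0], [0.0, -0.0, 1.0], [-0.001, -1.0, -0.0]]
ft_force: [0.5, -0.1, -0.4]
gripper_width: 0.0095
time_s: 15.55
tcp_pos: [0.5001, 0.2719, 0.2512]
eef_rot: [[1.0, -0.002, -0.002], [0.002, -0.0, 1.0], [-0.002, -1.0, -0.0]]
ft_force: [0.0, 0.3, -1.3]
gripper_width: 0.0095
time_s: 15.95
tcp_pos: [0.5011, 0.3066, 0.2522]
eef_rot: [[1.0, -0.0, 0.001], [-0.001, -0.001, 1.0], [-0.0, -1.0, -0.001]]
ft_force: [0.4, 1.2, -0.0]
gripper_width: 0.0095
[0.50109126 0.30659606 0.25215151] 0.009458171262353314
origin [0.55   0.3372] yaw deg -0.6 mean|r| 0.0017 L min [-0.078 -0.077 -0.102] max [0.08  0.078 0.004]
```

View pics/w12.png

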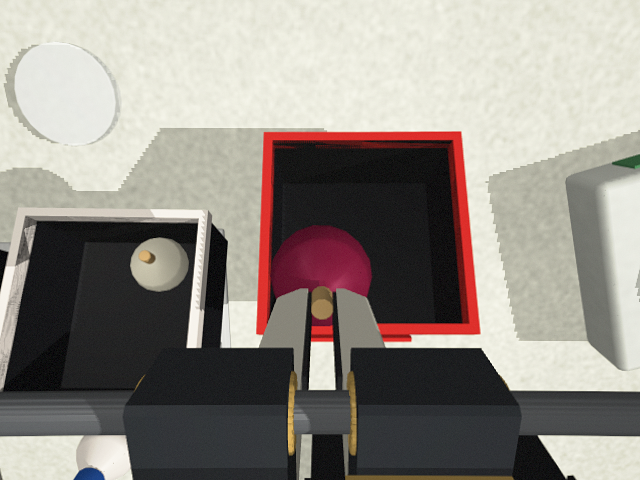

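The rim spans (265,135) to (478,330), giving an origin of (0.550,0.337). I need 30 mm more in y, then descend.

```bash
python3 -m pendant '[[0,0,0.015,0],[0,0,0.028,0],[0,0,0.0305,0],[0,0,0.0305,0]]' && python3 -m pendant '[[0,0.025,0,0],[0,0.055,0,0],[0,0.085,0,0],[0,0.11,0,0],[0,0.13,0,0]]' && python3 -m pendant '[[0,0.008,0,0],[0,0.014,0,0],[0,0.018,0,0],[0,0.02,0,0]]' && python3 -m pendant '[[0,0.0,0,0],[0,0.002,0,0],[0,0.004,0,0],[0,0.006,0,0]]' | egrep 'tcp|ft|wid'
python3 - <<'E'
from h import *
o=get_obs();im,d=cams.camera("wrist");cv2.imwrite("pics/w13.png",im)
E
```

```text
time_s: 16.4
tcp_pos: [0.5008, 0.3385, 0.2523]
eef_rot: [[1.0, -0.0, -0.001], [0.001, 0.0, 1.0], [-0.0, -1.0, 0.0]]
ft_force: [-0.2, 1.0, -0.7]
gripper_width: 0.0096
time_s: 16.9
tcp_pos: [0.5007, 0.3369, 0.121]
eef_rot: [[1.0, -0.001, 0.0], [-0.0, -0.001, 1.0], [-0.001, -1.0, -0.001]]
ft_force: [-0.1, 0.0, -0.4]
gripper_width: 0.0091
time_s: 17.3
tcp_pos: [0.5014, 0.3378, 0.1029]
eef_rot: [[1.0, 0.001, 0.0], [-0.0, 0.001, 1.0], [0.001, -1.0, 0.001]]
ft_force: [-1.3, 0.7, -0.0]
gripper_width: 0.009
tcp_pos: [0.5011, 0.3378, 0.0965]
ft_force: [-0.6, 0.1, 0.1]
gripper_width: 0.0094
```

View pics/w13.png

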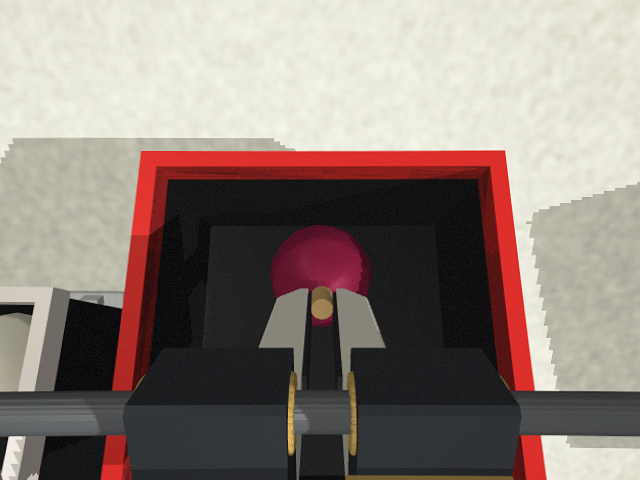

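The onion (321,275) is centred across the pot and still free. I'll use small steps, checking the force after each one.

```bash
python3 -m pendant '[[0,0.002,0,0],[0,0.004,0,0],[0,0.006,0,0]]' |egrep 'tcp|ft|wid'; python3 -m pendant '[[0,0.001,0,0],[0,0.002,0,0],[0,0.003,0,0]]' |egrep 'tcp|ft|wid';python3 -m pendant '[[0,0.001,0,0],[0,0.002,0,0]]' |egrep 'tcp|ft|wid'
```

```text
tcp_pos: [0.501, 0.3377, 0.0902]
ft_force: [-0.0, -0.1, -0.6]
gripper_width: 0.0092
tcp_pos: [0.501, 0.3377, 0.0873]
ft_force: [0.0, -0.2, -1.4]
gripper_width: 0.0092
tcp_pos: [0.5011, 0.3377, 0.0854]
ft_force: [0.2, -0.4, -1.6]
gripper_width: 0.0089
```

```bash
python3 -m pendant '[[0,0.001,0,0],[0,0.002,0,0]]' |egrep 'tcp|ft|wid'; python3 -m pendant '[[0,0.001,0,0],[0,0.001,0,0]]' |egrep 'tcp|ft|wid'
```

```text
tcp_pos: [0.501, 0.3377, 0.0834]
ft_force: [0.4, 0.7, -0.8]
gripper_width: 0.009
tcp_pos: [0.501, 0.3376, 0.0822]
ft_force: [-0.1, 0.2, -1.1]
gripper_width: 0.0091
```

```bash
python3 -m pendant '[[0,0.001,0,0],[0,0.001,0,0]]' |egrep 'tcp|ft|wid'
```

```text
tcp_pos: [0.501, 0.3377, 0.0813]
ft_force: [0.0, 0.2, -1.0]
gripper_width: 0.0094
```

```bash
python3 -m pendant '[[0,0.001,0,0],[0,0.001,0,0]]' |egrep 'tcp|ft|wid'
```

```text
tcp_pos: [0.501, 0.3377, 0.0803]
ft_force: [-0.3, 0.3, -0.8]
gripper_width: 0.0092
```

```bash
python3 -m pendant '[[0,0.001,0,0],[0,0.001,0,0]]' |egrep 'tcp|ft|wid'
```

```text
tcp_pos: [0.501, 0.3377, 0.0793]
ft_force: [-0.9, 0.7, -0.1]
gripper_width: 0.0092
```

```bash
python3 -m pendant '[[0,0.0007,0,0],[0,0.0007,0,0]]' |egrep 'tcp|ft|wid'
```

```text
tcp_pos: [0.5009, 0.3377, 0.0788]
ft_force: [-0.3, -1.0, 1.5]
gripper_width: 0.0094
```

Light contact at +2.5 N relative to free hang. I'll release here.

```bash
python3 -m pendant '[[0,0,0,0],[0,0,0,0],[0,0,0,0],[0,0,0,0],[0,0,0,0]]' 170 && python3 -m pendant '[[0,-0.01,0,0],[0,-0.035,0,0],[0,-0.075,0,0],[0,-0.12,0,0],[0,-0.17,0,0]]'
python3 - <<'E'
from fit import *
o=get_obs();im,d=cams.camera("wrist");cv2.imwrite("pics/w14.png",im)
s=np.zeros(d.shape,bool);s[160:290,260:400]=1
q=s&(im[...,2]>60)&(im[...,2]>2*im[...,1].astype(int))
Q,u,v=cloud("wrist",d,o,q);Q=Q[Q[:,2]<.09];f=least_squares(lambda c:np.linalg.norm(Q-c,axis=1)-.0257,Q.mean(0)-[0,0,.02],loss='soft_l1',f_scale=.002).x
t=np.radians(32);A=np.array([[np.cos(t),0,-np.sin(t)],[0,1,0],[np.sin(t),0,np.cos(t)]])
fl=np.array([.5505,.337,0])+np.array([-.049,0,.123])-A[:,2]*.088
print(len(Q),f,"local",((f-fl)@A).round(4),o["tcp_pos"])
E
```

```text
time_s: 20.25
tcp_pos: [0.5011, 0.3377, 0.0787]
eef_rot: [[1.0, 0.0, 0.0], [-0.0, -0.0, 1.0], [0.0, -1.0, -0.0]]
ft_force: [-0.0, 0.0, -0.5]
gripper_width: 0.031
time_s: 20.75
tcp_pos: [0.5005, 0.3372, 0.2506]
eef_rot: [[1.0, -0.001, 0.0], [-0.0, -0.001, 1.0], [-0.001, -1.0, -0.001]]
ft_force: [0.8, 0.6, -0.1]
gripper_width: 0.0311
2311 [0.49680209 0.33402802 0.04468019] local [-0.0455 -0.003   0.0241] [0.50046622 0.33719275 0.25058308]
```

View pics/w14.png

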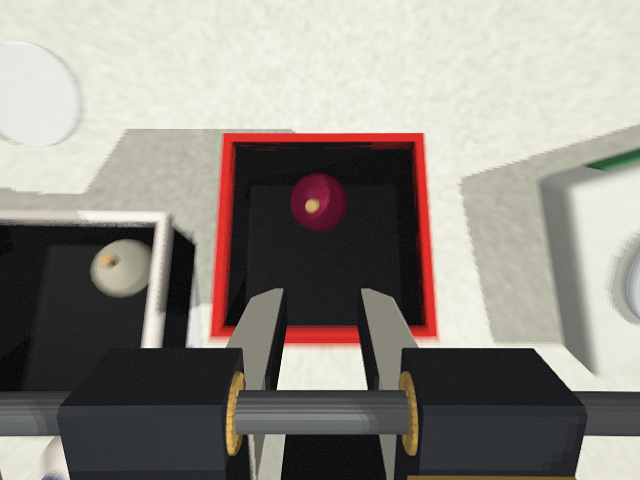

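The red onion is at pot-local (-45, -3, 24) mm. I'll do a final overview from the scene camera and compare with the start.

```bash
python3 -m pendant '[[0,-0.02,0.03,0],[0,-0.03,0.04,0],[0,-0.03,0.04,0],[0,-0.03,0.04,0],[0,-0.03,0.04,0]]'
python3 - <<'E'
from h import *
im,d=cams.camera("top");cv2.imwrite("pics/top1.png",im)
print(cv2.absdiff(im,cv2.imread("pics/top0.png")).max(2).__gt__(60).sum())
E
```

```text
time_s: 21.3
tcp_pos: [0.5008, 0.3761, 0.2774]
eef_rot: [[1.0, -0.001, 0.001], [-0.001, -0.002, 1.0], [-0.001, -1.0, -0.002]]
ft_force: [0.2, -0.2, -0.2]
gripper_width: 0.0309
7341
```

View pics/top1.png

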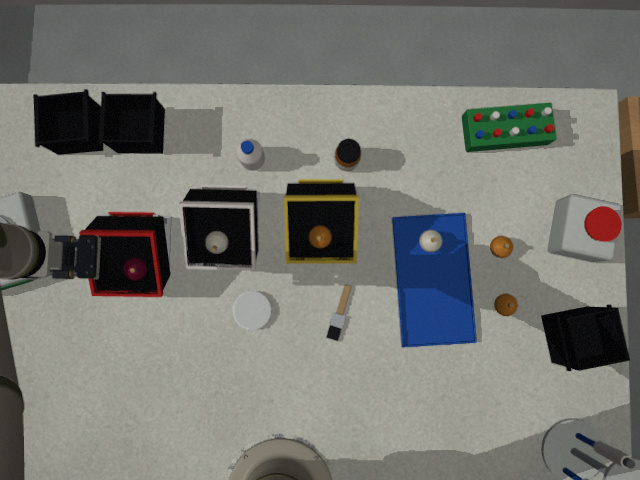

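The red onion (135,269) and the yellow onion (320,237) are in their pots. The planted and spare onions, jar, bottle, dish and brush are where they were in the first picture, so I'll hand in.

```bash
python3 -c "
from station import r
print(r.finish_job())"
```

```text
the job is handed in; nothing more can be done
None
```

Both onions are in their pots and the job is handed in, at about 21 s of the 70 s allowed; `finish_job` reported no verdict.

- **Method:** I gripped each onion by its neck at 10 N, because holding the bulb would have put the gripper body into the leaning side rims. I lowered each one straight down until it touched the floor at the low front wall, then opened the fingers.
- **Yellow onion:** I took the one in the tray, the nearest to the base of the three candidates. The wrist force reached about 10 N on floor contact (limit 15 N), so I backed off about 1 mm before opening. It rests at pot-local (-45, 2, 24) mm.
- **Red onion:** It touched at about 2.5 N before I let go, and rests at pot-local (-45, -3, 24) mm.
- **Final checks:** The last top picture shows the planted and spare onions, jar, bottle, dish and brush where they were at the start. I compared these by eye, not by measuring each one. The gripper is empty and clear of everything.
- **Small disagreements:** Single-view pot fits differed by up to about 6 mm and 4° of yaw. The full-rim wrist views settled this, and the floor contact heights agreed with them. The red onion was gripped about 3 mm off-centre and about 3 mm higher on its neck than the yellow, which did no harm.

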